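Slide the amber glass blank along the rail into the drilling jig's corner and latch it

TASK

Load the drilling jig with the amber glass blank: with a fingertip push it up against the steel rail, then slide it along the rail, keeping it against the rail all the way, until it sits fully home in the corner pocket, and then swing the red latch fully shut behind it with a fingertip. Only push: the polished blank must stay flat on the plate and never be picked up, and leave the blue blank and everything else where it is.

Things in the scene. Friction and masses are not known exactly. Their poses are not given: they have to be found in the camera images.
- jig: Drilling jig bolted to the bench: dark plate 190 mm (x) by 320 mm (y), 12 mm thick. Origin: centre of its underside, on the bench. +x points to the bright steel rail on the side away from the robot, +y along the rail towards the corner pocket, z up; turned up to 0.3 rad from the robot's axes. Sizes below are in jig axes, mm. Rail, end stop and keeper are 14 mm high (tops at z = 26).
- rail_mid (a point): Top edge of the rail's guiding face, half-way along it: jig (62, 0, 26). The face is the plane x = 62; the rail runs from y = -150 to 150 and is 16 mm thick. Axes as the jig's.
- keeper_nose (a point): Top of the keeper bar's inner face where its rounded nose begins: jig (15, 108, 26). The brass keeper stands opposite the rail, 16 mm thick, from the brass end stop (face at y = 128) back to y = 100. So the pocket is 47 mm wide and is entered only along the rail, from the -y side.
- pocket (a point): Where the centre of the amber blank is when fully home, touching rail and end stop: jig (40, 106, 18), 6 mm above the plate. Axes as the jig's.
- amber_center (a point): Centre (half-way up) of the amber (orange) glass blank: a round disc 44 mm in diameter, 12 mm thick, about 46 g, lying loose on the jig plate 65 mm or more off the rail, on the side nearer the robot, in the half away from the pocket. It slides easily on plate and rail (friction about 0.25; a fingertip grips it better).
- blue_center (a point): Centre of the blue glass blank, a disc of the same size lying on the plate about 80 mm before or behind the amber one (the two change places). Leave it alone.
- latch (a joint): Swing latch of the pocket, a red arm on an upright pivot. 0 = shut: the arm points along jig +x, across the pocket mouth behind the blank (2 mm gap to a blank that is home). At angle q it points along jig (cos q, -sin q). Starts open at 1.7 to 2.3 rad, clear of the lane along the rail; hard stops at 0 and 2.4. About 1 N at the knob moves it; it stays where it is left.
- latch_pivot (a point): Point on the latch's upright turning axis: jig (-4, 76, 26). The arm is 12 mm wide, reaches 49 mm from this axis and its top is 12 mm above the plate.
- latch_knob (a point): Centre of the white upright cylindrical knob on the latch arm, 42 mm from the pivot: 16 mm in diameter, 24 mm tall, standing on the arm, from 12 to 36 mm above the plate; the point lies half-way up it.
- core_bit: Steel core bit standing on the jig plate on the robot's side, near the pocket end: 22 mm in diameter, 48 mm tall. Origin at the centre of its foot. Leave alone.
- vial: Clear vial with red cap, 22 mm in diameter, 75 mm tall, standing on the bench to the right of the jig. Origin at the centre of its foot. Leave alone.
- oxide_jar: Brown polishing-oxide jar, white lid, 68 mm in diameter, 70 mm tall, on the bench to the left of the jig. Origin under its centre. Leave alone.
- caliper: Steel caliper with black slide, 220 mm long, lying flat on the bench to the right. Origin under its beam's middle. Leave alone.
- brush: Brush lying on the bench to the left. Leave alone.
- amber: The amber blank itself (origin: centre of its underside, 6 mm below point amber_center).

How it is judged:
By the outcome, as a careful person would: the job done as asked, in the order asked, and still so for the second after the job is handed in, with the robot touching nothing.
It also fails if it takes over 61 s, if anything falls off the work surface, if the arm or the gripper's body presses on something with over 40 N, if the wrist force passes 120 N, or if a joint passes its speed limit or range.

ROBOT

A 6-joint arm with a two-finger parallel gripper is mounted at the origin on the work surface. World frame = base frame: x ahead of the robot, y to its left, z up, the work surface at z = 0. Lengths are in mm, angles in degrees, forces in N, time in s.
With the tool pointing down it reaches from about 275 to 1000 mm from the base axis. Payload 8.4 kg.
Tool frame: the origin (TCP) lies between the finger pads; the fingertips stand 19 mm ahead of it and the grasp point (between the pads) is the TCP; z points along the fingers, y is the line along which they close (so a half turn about z gives the same grasp; the last joint's range is limited). The gripper opens to 85 mm and grips with 20 to 120 N. Pads are 22 mm wide; open, the fingers measure 114 mm over their backs; the gripper's body (76 mm by 85 mm) begins 54 mm behind the grasp point. The pads swing forward as they close: fully open they stand 13 mm farther back than shut.
Start: joints at [-77.43, 20.225, 93.587, -0, 66.188, -0.138], TCP at [137.489, -609.692, 250.281] pointing down, gripper open.
Joint ranges: [-150.9, 150.9], [-52.94, 120.26], [3.33, 152.33], [-74.26, 254.26], [0, 154.13], [-172.89, 172.89]. Speed limits (degrees/s): [127.2, 127.2, 159.86, 180, 180, 180].

INTERFACE

Orientations are given as [roll, pitch, yaw] about the fixed x, y, z axes, in that order (R = Rz(yaw) Ry(pitch) Rx(roll)).
In Python, from workcell import bot gives the robot as it stands.
- The arm moves only by the tool arm_command, never from a script. Its argument "commands" is text: rows parted by semicolons, each of 6 numbers parted by spaces: the shift along the world's x, y, z each as a share of 0.2 m, from -1 to 1, then the turn, a rotation vector about the world's x, y, z each as a share of pi/4 rad, from -1 to 1. A call has exactly 8 rows; each row shifts and turns the commanded pose from where the row before left it; what a row does not reach is not made up. A row lasts 1/10 s, in which the tool goes at most 50 mm and 8.59 degrees, less where a joint would pass 70% of its speed; a pose out of reach is approached as far as the arm can. A call with a number of a shift or a turn outside -1 to 1 is refused whole. A call with a gripper value outside its range is refused whole. "fingers" is the opening, from -1 (shut) to 1 (fully open), set as the call begins (left out, the last holds). The fingers move at their own pace and stop on an object; the grip force is fixed at half the most. Time passes only in rows, so rows that do not move let the fingers close, or fill a call up. It gives the time, the measured TCP pose, the force, the opening and the grip force at its end, in the units of the state.
- bot.state(): the state, without advancing time (a new reading comes with each control period).
- bot.get_image(name): name is "side" or "top"; returns (picture, depth): 420x560x3 uint8, red, green, blue; 420x560 float32, mm along the optical axis (not along the pixel's ray), 0 where there is no reading.
- bot.calibration(name): a dict with "vertical_fov" (degrees; the focal length in pixels is half the picture's height over the tangent of half this angle, whatever the lens; pixels are square), "cx", "cy" (the principal point, pixels), "rvec" (rotation vector, rad) and "tvec" (3), from world to camera coordinates, as OpenCV has them. Camera axes: x right, y down, z forward; pixel columns grow to the right and rows downward; lengths in mm; the calibration is good to about 2 mm. A picture is of the moment at which its call begins. calibration takes no time and is no camera call.
- bot.close_job(): hands the job in; it is judged then, once.
Trained networks look in the newest picture that a camera, given by its name, has taken for a name from the list of things; names that differ only in an ending like _2 or _b are one class to them, and where a whole thing is asked for, a point or a joint stands for the part that bears it (a point fixed in the world has none). Each returns a list of dicts, best first, with "conf" (0 to 1); they miss things now and then, are a little off and sometimes report something else, mostly with a low value. They report only what shows in the picture. A call takes as long as a camera call.
- bot.recognise(query, camera): "pixel" ([column, row] in pixels, amid what is visible of it).
The state is a dict: "t": time; "qpos": joint angles; "dq": joint speeds; "tau": joint torques, N m; "position": TCP position; "ee_rot": TCP orientation; "force": force on the tool from outside, world axes, zero at the start; "moment": the same for the moment, N m; "gripper_width": finger opening in mm; "gripper_force": force on a finger pad.
Only numpy, scipy, OpenCV 4.12 (cv2) and the standard library are available. Lean on these libraries where they do the work, as an engineer would, in place of code of your own. Each camera call takes 0.05 s, during which the arm holds its last target. There are 200 camera calls.

## Working session

There is one attempt and no reset: what is moved stays moved. The work goes in short steps, Python scripts to look and compute and a tool call to move; the robot and the scene stay as the last step left them, time stands still between calls to the robot, and variables do not carry over. Pictures are saved under pics/ and viewed, at most 10 in all, crops included, and the job is handed in when it is done.

Besides the shell and the picture viewer there is one more tool, called after "Call:" in YAML: its name, and indented under it one key for each argument. arm_command: Moves the arm, as the interface text tells. Shift numbers are shares of 0.2 m and turn numbers shares of pi/4 rad, none past 1 either way. Its arguments: {"type":"object","properties":{"commands":{"type":"string"},"fingers":{"type":"number"}},"required":["commands"]}

```bash
mkdir -p pics; cat > h.py <<'E'
import numpy as np, cv2
from workcell import bot
def cam(n):
    c=bot.calibration(n); f=210/np.tan(np.radians(c["vertical_fov"])/2)
    R=cv2.Rodrigues(np.array(c["rvec"],float))[0]; t=np.array(c["tvec"],float).ravel()
    return f,c["cx"],c["cy"],R,t
def at_z(n,px,z):
    f,cx,cy,R,t=cam(n); d=R.T@np.array([(px[0]-cx)/f,(px[1]-cy)/f,1]); o=-R.T@t
    return o+d*(z-o[2])/d[2]
def proj(n,P):
    f,cx,cy,R,t=cam(n); q=R@np.array(P,float)+t
    return np.array([f*q[0]/q[2]+cx,f*q[1]/q[2]+cy])
def snap(n,name,crop=None,k=1):
    im,d=bot.get_image(n); o=cv2.cvtColor(im,cv2.COLOR_RGB2BGR)
    if crop: o=o[crop[1]:crop[3],crop[0]:crop[2]]
    if k!=1:o=cv2.resize(o,None,fx=k,fy=k,interpolation=cv2.INTER_CUBIC)
    cv2.imwrite("pics/"+name,o); return im,d
E
python3 - <<'E'
from h import *
np.set_printoptions(precision=1,suppress=True)
for n in("top","side"):
    snap(n,n+"0.png"); f,cx,cy,R,t=cam(n); print(n,f,cx,cy,-R.T@t,R[2],{k:v for k,v in bot.calibration(n).items() if k not in("rvec","tvec")})
    for q,z in(("amber_center",18),("blue_center",18),("rail_mid",26),("keeper_nose",26),("latch_knob",36),("latch_pivot",26),("core_bit",36),("jig",12),("vial",40),("oxide_jar",40)):
        for r in bot.recognise(q,n)[:2]: print(q,np.array(r["pixel"]),round(r["conf"],2),at_z(n,r["pixel"],z))
E
```

```text
top 511.2377317997478 279.8584967586815 214.71707468264088 [ 389.6   18.2 1471. ] [ 0.1 -0.  -1. ] {'vertical_fov': 44.662560131834915, 'cx': 279.8584967586815, 'cy': 214.71707468264088}
amber_center [269.6 223.5] 0.43 [541.4  39.6  18. ]
amber_center [253.7 200.2] 0.17 [607.7  86.8  18. ]
blue_center [298.4 219.6] 0.5 [554.5 -42.5  18. ]
rail_mid [254.9 200.5] 0.77 [605.7  83.   26. ]
keeper_nose [258.  198.3] 0.65 [612.2  74.3  26. ]
latch_knob [241.1 204. ] 0.43 [593.3 121.4  36. ]
latch_knob [155.2 187.2] 0.19 [635.9 366.7  36. ]
latch_pivot [256.8 199.7] 0.81 [608.1  77.6  26. ]
core_bit [207.1 221.5] 0.46 [541.3 215.6  36. ]
core_bit [256.2 203.8] 0.32 [594.8  78.6  36. ]
jig [258.4 200.5] 0.94 [608.   73.5  12. ]
vial [412.9 270.5] 0.49 [ 416.3 -363.4   40. ]
oxide_jar [153.6 185. ] 0.93 [641.5 370.6  40. ]
side 538.0551752162738 280.6755682448962 206.8858654732016 [409.2 954.2 826.9] [ 0.1 -0.8 -0.6] {'vertical_fov': 42.64086074182488, 'cx': 280.6755682448962, 'cy': 206.8858654732016}
amber_center [285.8 221.9] 0.54 [553.8  28.4  18. ]
blue_center [292.2 203.8] 0.78 [550.3 -39.9  18. ]
rail_mid [257.1 244. ] 0.92 [600.6 122.2  26. ]
keeper_nose [255.7 244.8] 0.73 [603.  125.3  26. ]
latch_knob [258.4 242.7] 0.66 [596.4 128.1  36. ]
latch_pivot [255.7 244.6] 0.89 [603.2 124.7  26. ]
core_bit [272.9 272.7] 0.43 [548.8 208.9  36. ]
jig [254.  243.1] 0.84 [611.3 106.2  12. ]
vial [354.8 131.5] 0.52 [ 427.5 -366.9   40. ]
vial [258.7 242.8] 0.38 [594.7 132.4  40. ]
oxide_jar [208.3 326.9] 0.67 [636.9 368.2  40. ]
oxide_jar [257.  244.6] 0.45 [597.1 138.6  40. ]
```

```bash
python3 - <<'E'
import cv2
for n,c in(("top0",(180,140,340,260)),("side0",(180,150,380,300))):
    i=cv2.imread(f"pics/{n}.png")[c[1]:c[3],c[0]:c[2]]
    k=800//(c[2]-c[0]); cv2.imwrite(f"pics/{n}c.png",cv2.resize(i,None,fx=k,fy=k,interpolation=cv2.INTER_CUBIC)); print(k)
E
```

```text
5
4
```

View pics/top0c.png

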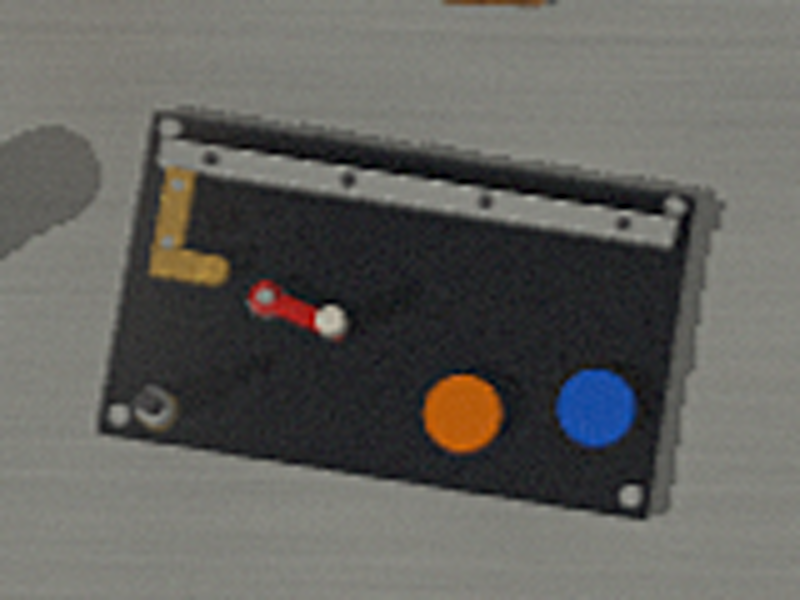

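View pics/side0c.png

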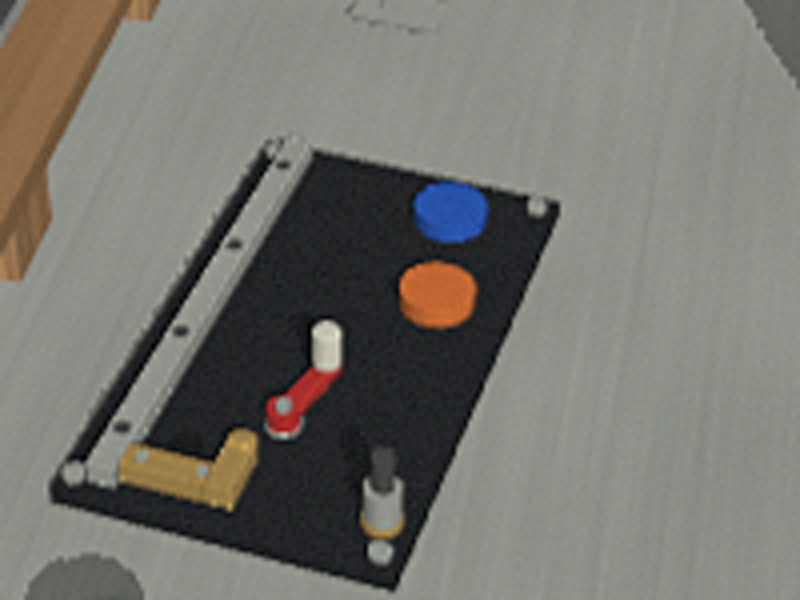

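```bash
cat > fit.py <<'E'
from h import *
from scipy.optimize import least_squares
T=[((95,160,12),(155,110)),((-95,-160,12),(648,518)),((-95,160,12),(98,432)),((62,-150,26),(672,248)),((62,150,26),(162,166)),((-4,76,26),(265,297))]
S=[((-95,160,12),(395,580)),((-95,-160,12),(560,204)),((95,160,12),(55,487)),((62,-150,26),(313,152)),((62,150,26),(117,487)),((-4,76,26),(284,406))]
def W(p,P):
    c,s=np.cos(p[2]),np.sin(p[2]); P=np.asarray(P,float); return np.array([p[0]+c*P[0]-s*P[1],p[1]+s*P[0]+c*P[1],P[2]])
def J(p,X):
    c,s=np.cos(p[2]),np.sin(p[2]); d=np.asarray(X)[:2]-p[:2]; return np.array([c*d[0]+s*d[1],-s*d[0]+c*d[1]])
def blob(im,lo,hi):
    h=cv2.cvtColor(im,cv2.COLOR_RGB2HSV); m=cv2.inRange(h,lo,hi); m[:140]=0;m[300:]=0;m[:,:180]=0;m[:,380:]=0
    n,l,st,c=cv2.connectedComponentsWithStats(m); i=1+st[1:,4].argmax(); return c[i],st[i]
A=((6,190,130),(14,255,255)); B=((100,120,80),(125,255,255))
E
python3 - <<'E'
from fit import *
np.set_printoptions(precision=1,suppress=True)
top=[(P,np.array(q)/5+(180,140)) for P,q in T]; sd=[(P,np.array(q)/4+(180,150)) for P,q in S]
def res(p,which):
    return np.concatenate([proj(n,W(p,P))-q for n,L in which for P,q in L])
for w in([("top",top)],[("side",sd)],[("top",top),("side",sd)]):
    r=least_squares(res,[600,80,-.15],args=(w,),loss="soft_l1",x_scale=[1,1,.01]); print(list(r.x)); print(r.fun)
p=r.x; np.save("p.npy",p)
for n in("top","side"):
    im=cv2.cvtColor(cv2.imread(f"pics/{n}0.png"),cv2.COLOR_BGR2RGB)
    for nm,(lo,hi) in(("amber",A),("blue",B)):
        c,s=blob(im,lo,hi); X=at_z(n,c,24 if n=="top" else 19); print(n,nm,c,s,X,J(p,X))
X=at_z("top",(180+331/5,140+320/5),44); print("knob",X,J(p,X))
X=at_z("side",(180+326/4,150+328/4),48); print("knob",X,J(p,X))
for n in("pocket (40,106,18)",(62,0,26)): 
    if not isinstance(n,str): print(W(p,n))
print(W(p,(40,106,18)),bot.state()["ee_rot"],bot.state()["t"],bot.state()["position"])
E
```

```text
[np.float64(601.2834384534303), np.float64(69.04257080103544), np.float64(-0.13743170297003113)]
[-0.1  0.2  0.2  0.6 -0.3  0.   0.5 -0.3 -0.7 -0.4  0.3 -0.1]
[np.float64(601.2074085721061), np.float64(73.39287517660415), np.float64(-0.13157374771248062)]
[ 0.9  0.3  0.4 -0.2 -1.2  1.1 -0.1 -2.3 -0.5 -3.2  0.4  0.6]
[np.float64(601.4714278537559), np.float64(70.73921647320249), np.float64(-0.13449651427814852)]
[-0.8  0.3 -0.3  0.3 -0.8  0.1 -0.1 -0.6 -1.3 -0.3 -0.3 -0.1  0.7 -0.7
  0.5 -0.8 -1.1  0.   0.2 -3.  -0.5 -4.2  0.4 -0.3]
top amber [272.  222.1] [265 215  15  15 178] [544.9  32.7  24. ] [-51.  -45.3]
top blue [298.7 221.2] [291 214  16  16 198] [549.3 -43.1  24. ] [ -36.4 -119.8]
side amber [281.3 219. ] [281 218   2   3   3] [565.5  21.6  19. ] [-29.1 -53.6]
side blue [292.3 202.6] [283 195  19  16 240] [550.6 -43.4  19. ] [ -35.1 -119.9]
knob [592.5 106.4  44. ] [-13.7  34.1]
knob [594.1 106.2  48. ] [-12.   34.2]
[662.9  62.4  26. ]
[655.3 170.4  18. ] [-180.     0.    12.7] 1.1 [ 137.5 -609.7  250.3]
```

```bash
python3 - <<'E'
from fit import *
np.set_printoptions(precision=1,suppress=True)
top=[(P,np.array(q)/5+(180,140)) for P,q in T]; S[3]=((62,-150,12),S[3][1]);S[4]=((62,150,12),S[4][1]); sd=[(P,np.array(q)/4+(180,150)) for P,q in S]
def res(p,which):
    return np.concatenate([proj(n,W(p,P))-q for n,L in which for P,q in L])
for w in([("top",top)],[("side",sd)],[("top",top),("side",sd)]):
    r=least_squares(res,[600,80,-.15],args=(w,),loss="soft_l1",x_scale=[1,1,.01]); print(r.x[:2],r.x[2]); print(r.fun)
p=r.x; np.save("p.npy",p)
for n in("top","side"):
    im=cv2.cvtColor(cv2.imread(f"pics/{n}0.png"),cv2.COLOR_BGR2RGB)
    c,s=blob(im,(2,150,100),(18,255,255)); X=at_z(n,c,24 if n=="top" else 20); print(n,c,s,X,J(p,X))
a=J(p,at_z("top",(272.2,222.2),24))
for d in(-49,-33,91): print(d,W(p,(a[0]+d,a[1],34)))
print(bot.state()["position"])
E
```

```text
[601.3  69. ] -0.13743170297003113
[-0.1  0.2  0.2  0.6 -0.3  0.   0.5 -0.3 -0.7 -0.4  0.3 -0.1]
[601.9  70.9] -0.13557262914820428
[ 0.4 -0.6  0.4 -0.8 -1.3  0.   0.2  1.6 -0.3  0.5  0.2 -0.3]
[601.7  69.8] -0.13588042190680927
[-0.4  0.2 -0.1  0.3 -0.5 -0.   0.2 -0.6 -1.  -0.5 -0.  -0.2  0.5 -1.
  0.6 -1.  -1.1 -0.3  0.4  1.3 -0.1  0.1  0.3 -0.6]
top [272.  222.2] [265 215  15  16 190] [544.5  32.7  24. ] [-51.7 -44.6]
side [288.9 223.3] [280 215  19  17 264] [545.6  34.   20. ] [-50.8 -43.1]
-49 [496.1  38.8  34. ]
-33 [512.   36.6  34. ]
91 [634.8  19.8  34. ]
[ 137.5 -609.7  250.3]
```

Call:
arm_command:
  commands: "0.13 0.2 0 0 0 -0.19; 0.13 0.2 0 0 0 -0.19; 0.13 0.2 0 0 0 -0.08; 0.13 0.2 0 0 0 0; 0.13 0.2 0 0 0 0; 0.13 0.2 0 0 0 0; 0.13 0.2 0 0 0 0; 0.13 0.2 0 0 0 0"
  fingers: -1

```text
t: 1.9
position: [346.2, -288.1, 250.6]
ee_rot: [180.0, -0.0, -8.0]
force: [0.0, 0.1, 0.2]
gripper_width: 0.1
gripper_force: 0.0
```

Call:
arm_command:
  commands: "0.1 0.22 -0.05 0 0 0; 0.1 0.22 -0.05 0 0 0; 0.1 0.22 -0.05 0 0 0; 0.1 0.22 -0.05 0 0 0; 0.1 0.22 -0.05 0 0 0; 0.1 0.22 -0.05 0 0 0; 0.1 0.22 -0.05 0 0 0; 0.05 0.094 -0.1 0 0 0"

```text
t: 2.7
position: [497.9, 40.6, 161.0]
ee_rot: [-179.9, -0.2, -7.9]
force: [0.5, -0.1, 0.0]
gripper_width: 0.2
gripper_force: 0.0
```

Call:
arm_command:
  commands: "0 0 -0.2 0 0 0; 0 0 -0.2 0 0 0; 0 0 -0.15 0 0 0; 0 0 -0.1 0 0 0; 0 0 -0.05 0 0 0; 0 0 0 0 0 0; 0 0 0 0 0 0; 0 0 0 0 0 0"

```text
t: 3.5
position: [492.0, 37.1, 19.2]
ee_rot: [179.9, 0.4, -8.0]
force: [-7.6, 1.4, -2.5]
gripper_width: -0.3
gripper_force: 3.7
```

Call:
arm_command:
  commands: "-0.02 0 0.04 0 0 0; 0 0 0.035 0 0 0; 0 0 0 0 0 0; 0 0 0 0 0 0; 0 0 0 0 0 0; 0 0 0 0 0 0; 0 0 0 0 0 0; 0 0 0 0 0 0"

```text
t: 4.3
position: [491.4, 37.1, 35.2]
ee_rot: [180.0, 0.0, -8.0]
force: [-0.3, -0.1, 0.9]
gripper_width: 0.4
gripper_force: 0.0
```

```bash
python3 - <<'E'
from fit import *
snap("side","s1.png",(200,140,360,260),5); p=np.load("p.npy"); s=bot.state(); print(s["position"],s["force"],J(p,s["position"]))
E
```

```text
[491.39614785  37.08453514  35.12618936] [-0.21284939  0.25939798  1.03175716] [-104.89432226  -47.40570294]
```

View pics/s1.png

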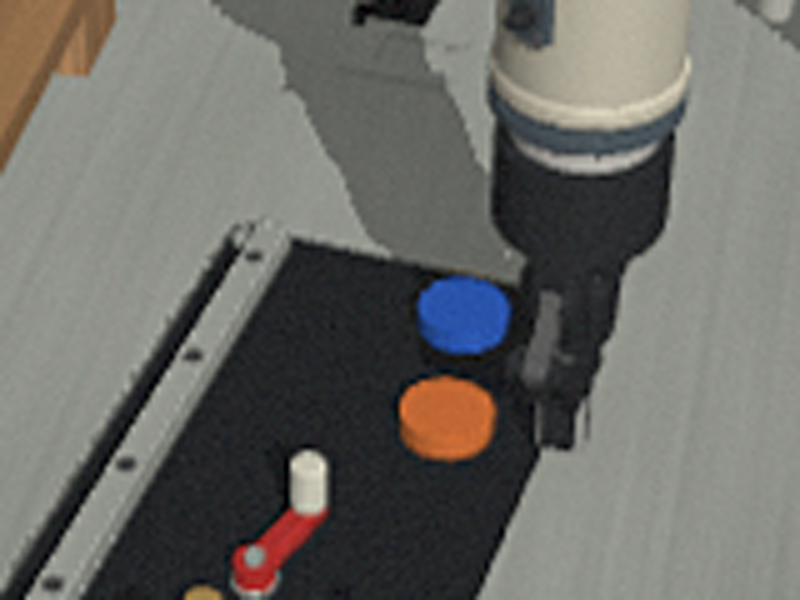

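Call:
arm_command:
  commands: "0.03 0.0035 0 0 0 0; 0.03 0.0035 0 0 0 0; 0.045 -0.006 0 0 0 0; 0.045 -0.006 0 0 0 0; 0.045 -0.006 0 0 0 0; 0.045 -0.006 0 0 0 0; 0.045 -0.006 0 0 0 0; 0.045 -0.006 0 0 0 0"

```text
t: 5.15
position: [558.3, 31.2, 35.2]
ee_rot: [-180.0, 0.0, -8.0]
force: [-0.2, 0.3, 0.3]
gripper_width: 0.0
gripper_force: 0.1
```

```bash
cat > look.py <<'E'
from fit import *
np.set_printoptions(precision=1,suppress=True)
p=np.load("p.npy"); s=bot.state(); print("tcp",J(p,s["position"]),s["position"],"F",s["force"],s["ee_rot"],s["t"])
for n in("top","side"):
    im,_=bot.get_image(n)
    for nm,lo,hi in(("amber",(2,150,100),(18,255,255)),("blue",*B)):
        try: c,st=blob(im,lo,hi); print(n,nm,J(p,at_z(n,c,24 if n=="top" else 20)),st)
        except Exception: print(n,nm,"-")
E
python3 look.py
```

```text
tcp [-37.8 -44.2] [558.3  31.2  35.2] F [-0.2  0.3  0.3] [-180.    0.   -8.] 5.15
top amber [189.1 -29.4] [277 140   7   1   7]
top blue [ -30.7 -136.5] [304 216   3   9  21]
side amber [ -1.8 -42.2] [260 211  18  17 242]
side blue [ -43.7 -117.4] [289 196  13  15 143]
```

Call:
arm_command:
  commands: "0.035 -0.005 0 0 0 0; 0.035 -0.005 0 0 0 0; 0.035 -0.005 0 0 0 0; 0.035 -0.005 0 0 0 0; 0.03 -0.004 0 0 0 0; 0.01 -0.001 0 0 0 0; 0.01 -0.001 0 0 0 0; 0.005 -0.001 0 0 0 0"

```text
t: 6.05
position: [596.4, 25.9, 35.2]
ee_rot: [-180.0, 0.0, -8.0]
force: [-0.7, 0.3, -0.9]
gripper_width: 0.2
gripper_force: 0.1
```

```bash
python3 look.py
```

```text
tcp [  0.7 -44.2] [596.4  25.9  35.2] F [-0.7  0.3 -0.9] [-180.    0.   -8.] 6.05
top amber [188.9 -27.9] [277 140   6   1   6]
top blue -
side amber [ 34.5 -41.6] [245 208  18  16 227]
side blue [ -35.6 -117.9] [283 195  19  16 240]
```

Call:
arm_command:
  commands: "0.004 -0.0005 0 0 0 0; 0.004 -0.0005 0 0 0 0; 0.004 -0.0005 0 0 0 0; 0.004 -0.0005 0 0 0 0; 0.004 -0.0005 0 0 0 0; 0 0 0 0 0 0; 0 0 0 0 0 0; 0 0 0 0 0 0"

```text
t: 6.95
position: [600.4, 25.4, 35.2]
ee_rot: [180.0, 0.0, -8.0]
force: [-0.4, -0.3, 0.2]
gripper_width: -0.2
gripper_force: 0.0
```

Call:
arm_command:
  commands: "0.004 -0.0005 0 0 0 0; 0.004 -0.0005 0 0 0 0; 0.003 -0.0005 0 0 0 0; 0 0 0 0 0 0; 0 0 0 0 0 0; 0 0 0 0 0 0; 0 0 0 0 0 0; 0 0 0 0 0 0"

```text
t: 7.75
position: [602.7, 25.1, 35.3]
ee_rot: [-180.0, -0.0, -8.0]
force: [-1.2, -0.9, -0.0]
gripper_width: 0.0
gripper_force: 0.0
```

```bash
python3 look.py
```

```text
tcp [  7.  -44.2] [602.7  25.1  35.3] F [-1.2 -0.9 -0. ] [-180.   -0.   -8.] 7.75
top amber [188.9 -27.9] [277 140   6   1   6]
top blue -
side amber [ 40.6 -41.6] [243 207  18  17 228]
side blue [ -35.6 -117.8] [283 195  19  16 239]
```

Call:
arm_command:
  commands: "0.003 0 0 0 0 0; 0.003 0 0 0 0 0; 0.003 0 0 0 0 0; 0 0 0 0 0 0; 0 0 0 0 0 0; 0 0 0 0 0 0; 0 0 0 0 0 0; 0 0 0 0 0 0"

```text
t: 8.65
position: [604.4, 25.1, 35.2]
ee_rot: [180.0, 0.0, -8.0]
force: [-1.4, 0.3, 0.0]
gripper_width: -0.2
gripper_force: 0.6
```

Call:
arm_command:
  commands: "0.005 -0.0005 0 0 0 0; 0.005 -0.0005 0 0 0 0; 0 0 0 0 0 0; 0 0 0 0 0 0; 0 0 0 0 0 0; 0 0 0 0 0 0; 0 0 0 0 0 0; 0 0 0 0 0 0"

```text
t: 9.45
position: [604.7, 25.0, 34.9]
ee_rot: [180.0, 0.2, -8.0]
force: [-7.0, 0.9, 2.7]
gripper_width: 0.1
gripper_force: 3.4
```

```bash
python3 look.py
```

```text
tcp [  9. -44.] [604.7  25.   34.9] F [-7.   0.9  2.7] [180.    0.2  -8. ] 9.45
top amber [188.9 -27.9] [276 140   8   1   8]
top blue -
side amber [ 42.3 -41.5] [242 207  18  17 221]
side blue [ -35.8 -117.8] [283 195  19  16 240]
```

Call:
arm_command:
  commands: "-0.02 0.003 0 0 0 0; -0.015 0.002 0.05 0 0 0; 0 0 0.15 0 0 0; 0.05 -0.11 0 0 0 -0.15; 0.053 -0.116 0 0 0 -0.15; 0 0 0 0 0 -0.14; 0 0 0 0 0 0; 0 0 0 0 0 0"

```text
t: 10.35
position: [620.2, -19.2, 75.8]
ee_rot: [-180.0, -0.0, -27.6]
force: [0.0, -0.1, 0.5]
gripper_width: 0.0
gripper_force: 0.0
```

```bash
python3 - <<'E'
import numpy as np; p=np.load("p.npy"); p[0]+=1.98;p[1]-=.27; np.save("p.npy",p)
E
python3 look.py
```

```text
tcp [ 28.4 -85.7] [620.2 -19.2  75.8] F [ 0.  -0.1  0.5] [-180.    -0.   -27.6] 10.35
top amber [ 30.2 -44.5] [274 187   8  12  65]
top blue -
side amber [ 38.9 -43.2] [243 207  18  17 247]
side blue [ -37.6 -117.9] [283 195  19  16 240]
```

Call:
arm_command:
  commands: "0 0 -0.1 0 0 0; 0 0 -0.08 0 0 0; 0 0 -0.02 0 0 0; 0 0 -0.004 0 0 0; 0.0015 0.01 0 0 0 0; 0.0015 0.01 0 0 0 0; 0.0015 0.01 0 0 0 0; 0.0015 0.01 0 0 0 0"

```text
t: 11.25
position: [621.6, -11.1, 35.0]
ee_rot: [-180.0, -0.0, -27.8]
force: [-1.3, -0.7, 1.0]
gripper_width: -0.1
gripper_force: 0.0
```

```bash
python3 look.py
```

```text
tcp [ 28.6 -77.5] [621.6 -11.1  35. ] F [-1.3 -0.7  1. ] [-180.    -0.   -27.8] 11.25
top amber [ 27.2 -35.5] [271 189   7   9  36]
top blue -
side amber [ 38.9 -43.1] [242 207  19  17 248]
side blue [ -37.6 -117.9] [283 195  19  16 240]
```

Call:
arm_command:
  commands: "0.0015 0.01 0 0 0 0; 0.002 0.015 0 0 0 0; 0.0027 0.02 0 0 0 0; 0.0027 0.02 0 0 0 0; 0.0027 0.02 0 0 0 0; 0.0027 0.02 0 0 0 0; 0.0027 0.02 0 0 0 0; 0.0027 0.02 0 0 0 0"

```text
t: 12.15
position: [625.3, 18.1, 34.5]
ee_rot: [180.0, 0.0, -27.8]
force: [0.0, -0.5, 0.1]
gripper_width: -0.4
gripper_force: 0.2
```

```bash
python3 look.py
```

```text
tcp [ 28.3 -48.1] [625.3  18.1  34.5] F [ 0.  -0.5  0.1] [180.    0.  -27.8] 12.15
top amber [25.7 -5. ] [260 190   7   7  29]
top blue -
side amber [ 38.7 -13. ] [238 215  19  17 262]
side blue [ -37.6 -117.8] [283 195  19  16 239]
```

Call:
arm_command:
  commands: "0.0035 0.02 0 0 0 0; 0.004 0.025 0 0 0 0; 0.004 0.025 0 0 0 0; 0.004 0.025 0 0 0 0; 0.004 0.025 0 0 0 0; 0.004 0.025 0 0 0 0; 0.004 0.025 0 0 0 0; 0.004 0.025 0 0 0 0"

```text
t: 13.05
position: [631.6, 57.2, 34.5]
ee_rot: [-180.0, 0.0, -27.8]
force: [-0.2, -0.1, -0.6]
gripper_width: 0.1
gripper_force: 0.1
```

```bash
python3 look.py
```

```text
tcp [29.3 -8.5] [631.6  57.2  34.5] F [-0.2 -0.1 -0.6] [-180.     0.   -27.8] 13.05
top amber [25.5 36.2] [246 188   7   6  21]
top blue [ -37.8 -123.9] [296 214  11  16 148]
side amber [39.  27.3] [231 226  19  17 274]
side blue [ -37.6 -117.9] [283 195  19  16 240]
```

Call:
arm_command:
  commands: "0.004 0.025 0 0 0 0; 0.004 0.025 0 0 0 0; 0.004 0.025 0 0 0 0; 0.004 0.025 0 0 0 0; 0.004 0.025 0 0 0 0; 0.004 0.025 0 0 0 0; 0.004 0.025 0 0 0 0; 0.004 0.025 0 0 0 0"

```text
t: 13.95
position: [638.0, 97.1, 34.5]
ee_rot: [-180.0, 0.0, -27.8]
force: [-0.1, -0.2, 0.4]
gripper_width: 0.3
gripper_force: 0.1
```

```bash
python3 look.py
```

```text
tcp [30.2 32. ] [638.   97.1  34.5] F [-0.1 -0.2  0.4] [-180.     0.   -27.8] 13.95
top amber [24.8 78.6] [232 186   5   6  14]
top blue [ -38.5 -119.1] [291 214  16  16 199]
side amber [38.9 67.6] [224 237  20  18 297]
side blue [ -37.6 -117.9] [283 195  19  16 240]
```

Call:
arm_command:
  commands: "0.0035 0.025 0 0 0 0; 0.0035 0.025 0 0 0 0; 0.0035 0.025 0 0 0 0; 0.0035 0.025 0 0 0 0; 0.0035 0.025 0 0 0 0; 0.0027 0.02 0 0 0 0; 0.0015 0.01 0 0 0 0; 0.0015 0.01 0 0 0 0"

```text
t: 14.85
position: [642.6, 129.9, 34.5]
ee_rot: [180.0, 0.0, -27.8]
force: [-0.3, 0.1, 0.0]
gripper_width: 0.3
gripper_force: 0.1
```

```bash
python3 look.py
```

```text
tcp [30.3 65.1] [642.6 129.9  34.5] F [-0.3  0.1  0. ] [180.    0.  -27.8] 14.85
top amber [186.2 -23.6] [277 140   3   1   3]
top blue [ -38.6 -119. ] [291 214  16  16 198]
side amber [39.2 99.8] [218 247  20  19 300]
side blue [ -37.6 -117.9] [283 195  19  16 240]
```

Call:
arm_command:
  commands: "0.0007 0.006 0 0 0 0; 0.0007 0.006 0 0 0 0; 0.0007 0.006 0 0 0 0; 0.0007 0.005 0 0 0 0; 0.0005 0.004 0 0 0 0; 0 0 0 0 0 0; 0 0 0 0 0 0; 0 0 0 0 0 0"

```text
t: 15.75
position: [643.2, 135.1, 34.5]
ee_rot: [-180.0, 0.0, -27.8]
force: [-0.3, 0.0, -0.4]
gripper_width: 0.1
gripper_force: 0.0
```

```bash
python3 look.py
```

```text
tcp [30.3 70.3] [643.2 135.1  34.5] F [-0.3  0.  -0.4] [-180.     0.   -27.8] 15.75
top amber [187.1 -29.4] [277 140   7   1   7]
top blue [ -38.5 -119.1] [291 214  16  16 199]
side amber [ 39.5 102.7] [217 248  20  18 282]
side blue [ -37.6 -117.8] [283 195  19  16 239]
```

Call:
arm_command:
  commands: "0.0004 0.003 0 0 0 0; 0.0004 0.003 0 0 0 0; 0.0004 0.003 0 0 0 0; 0 0 0 0 0 0; 0 0 0 0 0 0; 0 0 0 0 0 0; 0 0 0 0 0 0; 0 0 0 0 0 0"

```text
t: 16.65
position: [643.5, 136.9, 34.5]
ee_rot: [-180.0, 0.0, -27.8]
force: [-0.2, 0.2, -0.2]
gripper_width: 0.2
gripper_force: 0.0
```

Call:
arm_command:
  commands: "0.0004 0.003 0 0 0 0; 0.0004 0.003 0 0 0 0; 0.0004 0.003 0 0 0 0; 0 0 0 0 0 0; 0 0 0 0 0 0; 0 0 0 0 0 0; 0 0 0 0 0 0; 0 0 0 0 0 0"

```text
t: 17.45
position: [643.7, 138.7, 34.5]
ee_rot: [-180.0, -0.0, -27.8]
force: [-0.9, -0.8, 0.5]
gripper_width: -0.2
gripper_force: 0.0
```

```bash
python3 look.py; python3 -c "
from h import *; snap('side','s2.png',(170,180,330,300),5)"
```

```text
tcp [30.3 73.9] [643.7 138.7  34.5] F [-0.9 -0.8  0.5] [-180.    -0.   -27.8] 17.45
top amber [186.9 -27.9] [277 140   6   1   6]
top blue [ -38.6 -119.2] [291 214  16  16 200]
side amber [ 39.5 105. ] [216 249  21  17 270]
side blue [ -37.6 -118. ] [283 195  19  16 238]
```

View pics/s2.png

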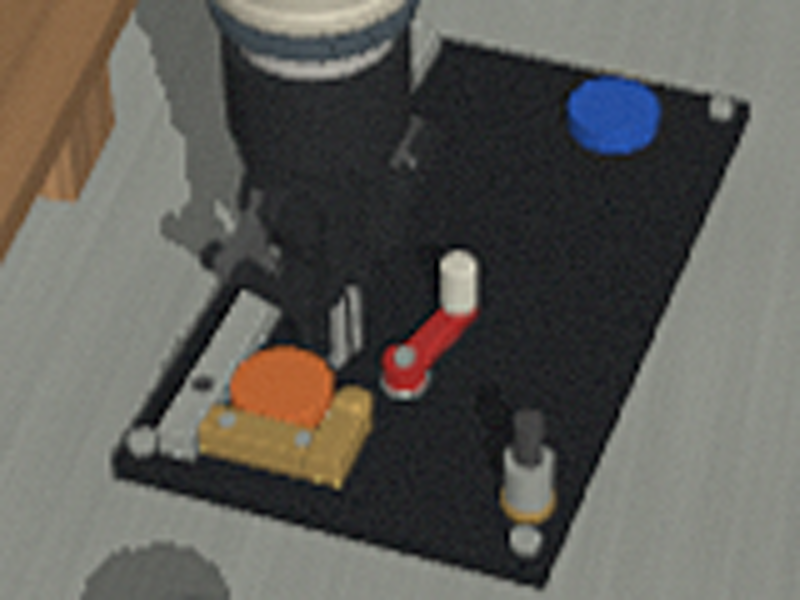

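Call:
arm_command:
  commands: "0.0004 0.003 0 0 0 0; 0.0004 0.003 0 0 0 0; 0.0004 0.003 0 0 0 0; 0 0 0 0 0 0; 0 0 0 0 0 0; 0 0 0 0 0 0; 0 0 0 0 0 0; 0 0 0 0 0 0"

```text
t: 18.4
position: [643.4, 139.7, 34.3]
ee_rot: [179.9, 0.0, -27.8]
force: [-1.7, -4.1, 1.2]
gripper_width: 0.0
gripper_force: 2.8
```

Call:
arm_command:
  commands: "0.002 0.003 0 0 0 0; 0.0004 0.003 0 0 0 0; 0 0 0 0 0 0; 0 0 0 0 0 0; 0 0 0 0 0 0; 0 0 0 0 0 0; 0 0 0 0 0 0; 0 0 0 0 0 0"

```text
t: 19.2
position: [643.5, 140.1, 34.3]
ee_rot: [179.8, 0.1, -27.8]
force: [-3.8, -9.3, 1.6]
gripper_width: -0.1
gripper_force: 5.1
```

```bash
python3 look.py
```

```text
tcp [29.8 75.2] [643.5 140.1  34.3] F [-3.8 -9.3  1.6] [179.8   0.1 -27.8] 19.2
top amber [186.6 -26.5] [277 140   5   1   5]
top blue [ -38.6 -119. ] [291 214  16  16 198]
side amber [ 39.3 105. ] [216 249  21  17 262]
side blue [ -37.6 -117.9] [283 195  19  16 240]
```

Call:
arm_command:
  commands: "-0.006 -0.012 0 0 0 0; -0.017 -0.032 0 0 0 0; 0 0 0.025 0 0 0; 0 0 0.1 0 0 0; 0 0 0.12 0 0 0; 0 0 0 0 0 0; 0 0 0 0 0 0; 0 0 0 0 0 0"

```text
t: 20.1
position: [639.3, 132.9, 82.8]
ee_rot: [180.0, 0.0, -27.8]
force: [-0.2, -0.5, -0.3]
gripper_width: -0.0
gripper_force: 0.0
```

```bash
python3 look.py; python3 - <<'E'
from fit import *
p=np.load("p.npy"); q=np.radians(105.2); print("knob side est",J(p,at_z("side",(170+459/5,180+258/5),47)))
s=bot.state()["position"]; K=np.array([-4+42*np.cos(q),76-42*np.sin(q)]);t=np.array([np.sin(q),np.cos(q)])
F=W(p,(*(K-28*t),52)); print(K,F,F-s)
E
```

```text
tcp [26.6 67.6] [639.3 132.9  82.8] F [-0.2 -0.5 -0.3] [180.    0.  -27.8] 20.1
top amber [ 22.5 116.4] [217 184   9   7  21]
top blue [ -38.7 -119. ] [291 214  16  16 199]
side amber [ 39.1 104.7] [216 249  21  17 266]
side blue [ -37.6 -117.9] [283 195  19  16 240]
knob side est [-14.24161636  32.5177722 ]
[-15.0119455   35.46930723] [567.87957182 117.68382625  52.        ] [-71.24764315 -15.1585113  -30.48573411]
```

Call:
arm_command:
  commands: "-0.12 -0.025 0 0 0 0.1; -0.12 -0.025 0 0 0 0; -0.115 -0.025 0 0 0 0; 0 0 0 0 0 0; 0 0 0 0 0 0; 0 0 -0.08 0 0 0; 0 0 -0.06 0 0 0; 0 0 -0.01 0 0 0"

```text
t: 21.0
position: [568.4, 117.8, 51.7]
ee_rot: [179.9, 0.1, -23.3]
force: [-0.5, 0.2, -0.7]
gripper_width: 0.1
gripper_force: 0.0
```

```bash
python3 look.py; python3 -c "
from h import *; snap('side','s3.png',(170,180,330,300),5);snap('top','t3.png',(180,140,340,260),5)"
```

```text
tcp [-41.5  43. ] [568.4 117.8  51.7] F [-0.5  0.2 -0.7] [179.9   0.1 -23.3] 21.0
top amber [186.9 -27.9] [276 140   8   1   8]
top blue [ -38.7 -119.1] [291 214  16  16 199]
side amber [ 39.2 104.6] [216 249  21  17 266]
side blue [ -45.5 -118.4] [289 195  13  16 143]
```

View pics/s3.png

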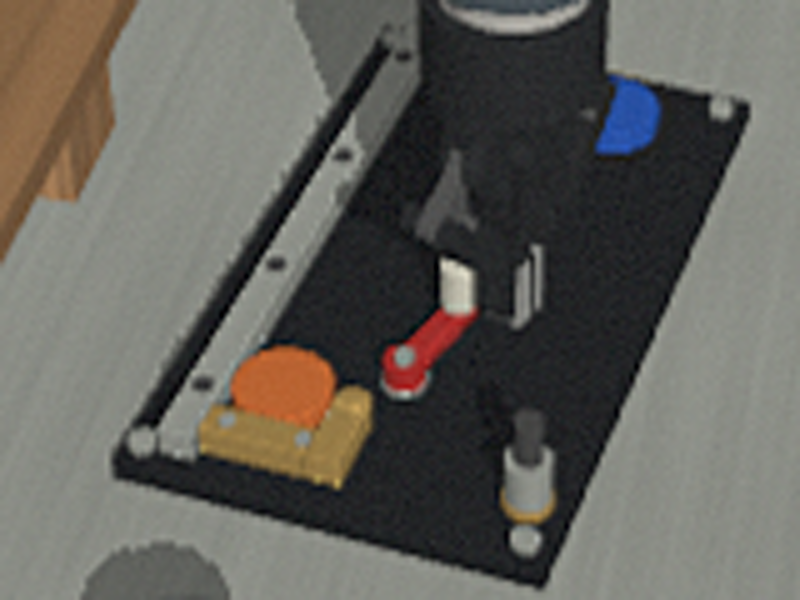

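View pics/t3.png

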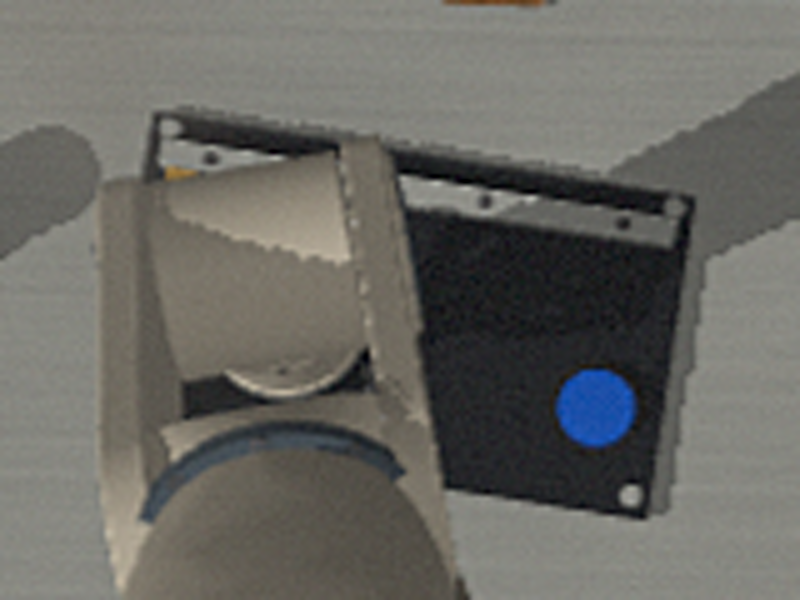

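```bash
python3 - <<'E'
from fit import *
p=np.load("p.npy"); s=bot.state()["position"]; prev=np.array(s[:2]); yaw=-23.3
def F(qd,d):
    q=np.radians(qd); K=np.array([-4+42*np.cos(q),76-42*np.sin(q)]); t=np.array([np.sin(q),np.cos(q)]); return W(p,(*(K-d*t),52))[:2]
for qd,d in [(105,24),(105,19)]+[(q,19) for q in np.arange(98,-1,-7)]+[(0,17)]:
    f=F(qd,d); y=np.degrees(p[2])+90-qd; print(qd,np.round((f-prev)/200,4),round((y-yaw)/45,3)); prev=f;yaw=y
E
```

```text
105 [ 0.0121 -0.0101] 0.011
105 [ 0.023  -0.0097] 0.0
98 [ 0.0204 -0.0194] 0.156
91 [ 0.0226 -0.0168] 0.156
84 [ 0.0245 -0.0139] 0.156
77 [ 0.026  -0.0108] 0.156
70 [ 0.0271 -0.0076] 0.156
63 [ 0.0278 -0.0042] 0.156
56 [ 0.0281 -0.0008] 0.156
49 [0.028  0.0026] 0.156
42 [0.0275 0.006 ] 0.156
35 [0.0265 0.0093] 0.156
28 [0.0252 0.0125] 0.156
21 [0.0235 0.0155] 0.156
14 [0.0214 0.0182] 0.156
7 [0.0191 0.0207] 0.156
0 [0.0164 0.0229] 0.156
0 [0.0014 0.0099] 0.0
```

Call:
arm_command:
  commands: "0.012 -0.01 0 0 0 0.01; 0.023 -0.01 0 0 0 0; 0.0205 -0.0195 0 0 0 0.156; 0.0225 -0.017 0 0 0 0.156; 0.0245 -0.014 0 0 0 0.156; 0.026 -0.011 0 0 0 0.156; 0.027 -0.0075 0 0 0 0.156; 0.028 -0.004 0 0 0 0.156"

```text
t: 22.0
position: [606.0, 99.0, 53.8]
ee_rot: [180.0, -0.0, 19.6]
force: [-1.1, 0.1, -0.1]
gripper_width: -0.4
gripper_force: 0.4
```

```bash
python3 look.py; python3 -c "
from h import *; snap('side','s4.png',(170,180,330,300),5)"
```

```text
tcp [-1.7 29.4] [606.   99.   53.8] F [-1.1  0.1 -0.1] [180.   -0.   19.6] 22.0
top amber [186.9 -27.9] [277 140   6   1   6]
top blue [ -38.6 -119. ] [291 214  16  16 198]
side amber [ 39.3 104.8] [216 249  21  17 269]
side blue [ -37.6 -117.8] [283 195  19  16 239]
```

View pics/s4.png

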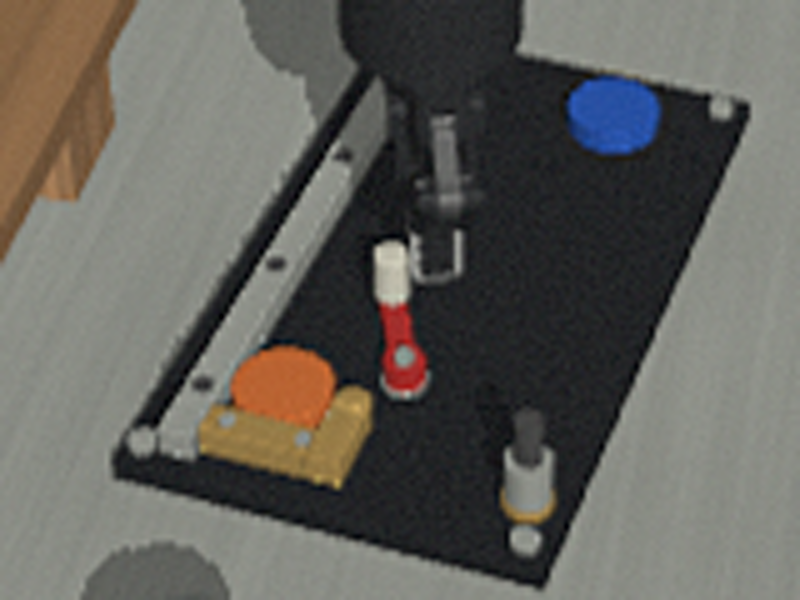

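Call:
arm_command:
  commands: "0.028 -0.001 0 0 0 0.156; 0.028 0.0025 0 0 0 0.156; 0.0275 0.006 0 0 0 0.156; 0.0265 0.0095 0 0 0 0.156; 0.025 0.0125 0 0 0 0.156; 0.0235 0.0155 0 0 0 0.156; 0.0215 0.018 0 0 0 0.156; 0 0 0 0 0 0"

```text
t: 22.95
position: [641.9, 112.2, 53.6]
ee_rot: [180.0, -0.0, 68.3]
force: [0.5, -0.0, 0.1]
gripper_width: 0.1
gripper_force: 0.0
```

Call:
arm_command:
  commands: "0.019 0.0205 0 0 0 0.156; 0.0165 0.023 0 0 0 0.156; 0 0 0 0 0 0; 0 0 0 0 0 0; 0 0 0 0 0 0; 0 0 0 0 0 0; 0 0 0 0 0 0; 0 0 0 0 0 0"

```text
t: 23.75
position: [648.6, 120.5, 53.5]
ee_rot: [180.0, -0.0, 82.4]
force: [0.6, 0.8, 0.1]
gripper_width: -0.3
gripper_force: 0.0
```

```bash
python3 look.py; python3 -c "
from h import *; snap('side','s5.png',(170,180,330,300),5)"
```

```text
tcp [37.6 56.6] [648.6 120.5  53.5] F [0.6 0.8 0.1] [180.   -0.   82.4] 23.75
top amber [ 32.5 115.8] [217 179  12  10  73]
top blue [ -38.6 -119. ] [291 214  16  16 198]
side amber [ 39.1 104.6] [216 249  21  17 269]
side blue [ -37.6 -117.9] [283 195  19  16 240]
```

View pics/s5.png

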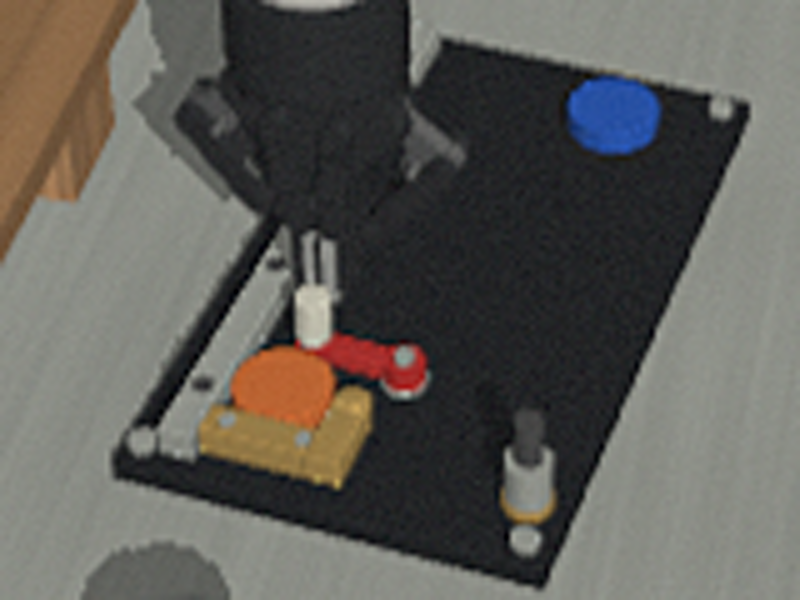

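Call:
arm_command:
  commands: "0.0007 0.005 0 0 0 0; 0.0007 0.005 0 0 0 0; 0.0007 0.005 0 0 0 0; 0 0 0 0 0 0; 0 0 0 0 0 0; 0 0 0 0 0 0; 0 0 0 0 0 0; 0 0 0 0 0 0"

```text
t: 24.7
position: [649.1, 122.5, 53.5]
ee_rot: [-180.0, 0.1, 82.5]
force: [0.3, -6.5, 1.4]
gripper_width: -0.1
gripper_force: 3.3
```

Call:
arm_command:
  commands: "0.0007 0.005 0 0 0 0; 0 0 0 0 0 0; 0 0 0 0 0 0; 0 0 0 0 0 0; -0.0014 -0.01 0 0 0 0; -0.004 -0.03 0 0 0 0; -0.004 -0.03 0 0 0 0; -0.004 -0.03 0 0 0 0"

```text
t: 25.5
position: [646.4, 104.3, 53.5]
ee_rot: [-180.0, -0.0, 82.5]
force: [-0.6, 0.2, -0.3]
gripper_width: -0.0
gripper_force: 0.0
```

Call:
arm_command:
  commands: "0 0 0.1 0 0 0; 0 0 0.2 0 0 0; 0 -0.2 0.2 0 0 0; -0.1 -0.2 0 0 0 0; -0.1 -0.2 0 0 0 0; -0.1 -0.2 0 0 0 0; -0.1 -0.2 0 0 0 0; 0 0 0 0 0 0"

```text
t: 26.3
position: [563.8, -94.7, 148.8]
ee_rot: [-179.9, 0.1, 82.3]
force: [0.1, 0.1, -1.2]
gripper_width: 0.2
gripper_force: 0.0
```

```bash
python3 look.py; python3 -c "
from h import *; snap('side','s6.png',(170,180,330,300),5);snap('top','t6.png',(180,140,340,260),5)
a=cv2.imread('pics/s6.png')[150:500,50:450];b=cv2.imread('pics/t6.png')[80:430,100:500];cv2.imwrite('pics/f.png',np.hstack([a,b]))"
```

```text
tcp [ -17.3 -168.2] [563.8 -94.7 148.8] F [ 0.1  0.1 -1.2] [-179.9    0.1   82.3] 26.3
top amber [ 37.5 108. ] [217 176  16  15 186]
top blue [ -38.5 -106.6] [291 214   8  15  71]
side amber [ 39.1 104.4] [216 249  21  17 271]
side blue [ -37.7 -117.8] [283 195  19  16 241]
```

View pics/f.png

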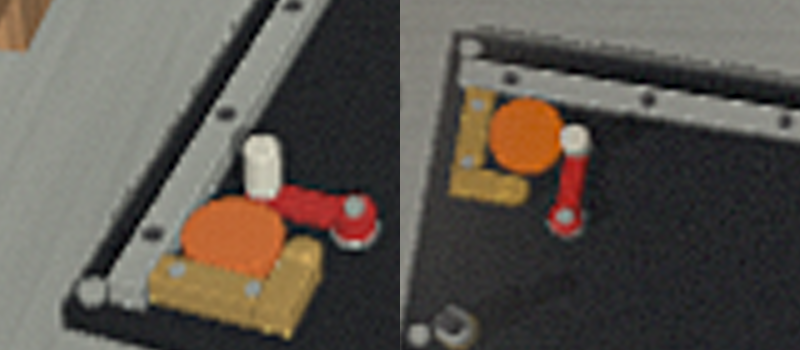

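```bash
python3 -c "
from workcell import bot; print(bot.close_job())"
```

```text
the job is handed in; nothing more can be done
None
```

I pushed the amber blank to the rail, slid it along into the corner pocket until it stalled against the end stop, swung the red latch to its stop, and handed the job in at about 26 s. On first lowering, the fingertip came down too far and pressed the jig plate's edge at about 8 N before I raised it. The blue blank, checked by camera, stayed where it was.

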